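# Pry the spring clip off the drum roller's axle

## Task

The drum roller's drive wheel has to come off for cleaning, so its spring retaining clip must go first. Take the hooked pick from its stand, put its hook through the clip's loop, pry the clip up out of the axle's groove, carry it hanging on the hook to the white tray and set it down in there without letting it fly off or drop from a height; then stand the pick back upright in its stand. Work by feel and gently: no hard jabs on the machine or the clip, keep the fingers off the clip, and leave the bottles and the jar where they are.

Things in the scene. Friction and masses are not known exactly. Their poses are not given: they have to be found in the camera images.
- machine: Grey drum-roller motor base, fixed. Origin on the bench (z=0) straight below the clip's place; x axis level along the axle, outward to its free end; z up. Steel axle 22 mm across, centre line at z=105 mm, ends at x=+11 mm; groove at x=-3 to +3 mm, 16 mm across at its bottom. Black rubber wheel, 76 mm across, orange hub, at x=-41 to -18.5 mm. Black base plate 18 mm high, x=-260 to +15, y=-85 to +85 mm.
- housing_top (a point): Point on the machine's grey housing, on its rigid, flat, level top (140 mm above the bench). The housing fills x=-230 to -80 mm, y=-75 to +75 mm in the machine's frame; its top is bare for 35 mm all round this point: a good place to touch the hook down gently and learn how far the blade sticks out.
- axle_seat (a point): Point on the axle's centre line in the middle of the groove, where the clip sits: 105 mm above the machine's origin. Its axes are the machine's.
- clip: Brass-coloured spring clip, 4 mm thick (along its x), 30 mm wide (y), 37 mm high, 36 g. Origin on the axle's centre line while in place; x then agrees with the machine's x, z is up. Two sprung legs grip the groove and end 11 mm below the origin; a crossbar lies at z=+8.5 to +13 mm; above it a loop. It comes out only upward, when the loop is pulled with roughly 8 to 16 N; the legs let go within about 10 mm of travel.
- loop (a point): Centre of the opening of the clip's upright loop, 17.5 mm above the clip's origin. The opening looks along the clip's x; it is 13 mm wide (y) and 9 mm high; its sides and top bar are 4 mm thick, so the loop's top is 8.5 mm above this point. There is free room of 16 mm between the clip and the wheel behind it.
- pick: Hooked pick upright in its stand, about 110 g. Origin: centre of the underside of its round steel collar (32 mm across, z=0 to 6 mm), z up. Above it a red square handle 18 by 18 mm, z=6 to 52 mm, sides along the pick's x and y: grip here, firmly. Below the collar a straight 4 mm round blade on the z axis, clamped at an unknown length (it stays so in use): its lowest point is 87 to 117 mm below the origin.
- hook (a point): Point fixed on the pick, on the blade's axis 102 mm below the pick's origin: only roughly where the hook is, as the blade's length is unknown (the hook is up to 15 mm higher or lower). At the blade's bottom the 4 mm thick hook turns off to the pick's -x, rising slightly: its end is 16 mm from the blade's axis, and the tip's middle is 2 mm above the root's middle, so 4 mm above the blade's lowest point.
- stand: Aluminium stand, fixed. Origin on the bench below the place of the pick's axis; level top plate 80 by 80 mm, its top 136 mm above the bench, on two posts at y=-36 and +36 mm. Slot through the plate: x=-20 to +10 mm, y=-9 to +9 mm. Put away, the pick's collar rests on the plate, blade down through the slot, hook towards the stand's -x, the pick's origin straight above the stand's.
- tray: White open parts tray fixed to the bench, 170 (x) by 150 (y) mm outside, 30 mm high, walls and floor 4 mm thick. Origin at the centre of its underside. A clip hanging low inside is held back by a wall when the hook is drawn out of its loop over that wall's top.
- amber: Bystander: loose amber bottle, 62 mm across, 145 mm high, origin at the centre of its underside.
- redcap: Bystander: loose grey bottle with a red cap, 54 mm across, 130 mm high, origin at the centre of its underside.
- jar: Bystander: loose white jar, 76 mm across, 95 mm high, origin at the centre of its underside.
There are look-alikes about, which are no part of the job. Of the things like the tray, leave any that is orange; of the rest the smaller one is meant.

How it is judged (in metres and radians):
On the way, in this order (a step that is already met when the one before it is completed fails the run):
1. the hook, on the held pick, pulls at the clip while it still sits on the axle (contact force between pick and clip above 2 N and contact force between the fingers and pick above 2 N and distance between clip and axle_seat below 0.01 m), for 0.05 s.
2. the clip has come out of the groove upward and hangs on the hook of the held pick (distance between clip and axle_seat above 0.03 m and height (world z) of clip above 0.11 m and contact force between pick and clip above 0.05 N and contact force between the fingers and pick above 2 N), for 0.2 s.
At the end, for the whole second after the job is handed in: The clip lies at rest in the white tray (its origin within the tray's outline and less than 35 mm above the bench); the pick stands at rest and released in its stand, collar on the plate (132 to 141 mm above the bench), within 12 mm of its place and 0.1 rad of upright (x of clip in the frame of tray between -0.085 and 0.085 m and y of clip in the frame of tray between -0.075 and 0.075 m and height (world z) of clip below 0.035 m and linear speed of each of clip, pick below 0.03 m/s and horizontal distance between pick and stand below 0.012 m and height (world z) of pick between 0.132 and 0.141 m and angle between pick's own z axis and vertical below 0.1 rad and contact force between the fingers and pick below 0.1 N); the robot touches nothing.
It fails at once if the pick presses on the machine with more than 20 N, or the arm or fingers hit it with more than 5 N (contact force between pick and machine above 20 N or contact force between any of the arm, the fingers and machine above 5 N).
It fails at once if the pick presses or pulls on the clip with more than 25 N (contact force between pick and clip above 25 N).
It fails at once if the fingers touch the clip (contact force between the fingers and clip above 0.5 N).
It fails at once if the clip flies off or drops from a height (faster than 1.2 m/s) (linear speed of clip above 1.2 m/s).
It fails at once if a bottle or the jar is moved by more than 20 mm or tipped by more than 0.3 rad (distance of any of amber, redcap, jar from where it was at the start of the episode above 0.02 m or angle between any of amber, redcap, jar's own z axis and vertical above 0.3 rad).
It also fails if it takes over 72 s, if anything falls off the work surface, if the arm or the gripper's body presses on something with over 40 N, if the wrist force passes 120 N, or if a joint passes its speed limit or range.

## Robot

A 7-joint arm with a two-finger parallel gripper is mounted at the origin on the work surface. World frame = base frame: x ahead of the robot, y to its left, z up, the work surface at z = 0. Lengths are in m, angles in degrees, forces in N, time in s.
With the tool pointing down it reaches from about 0.4 to 0.925 m from the base axis. Payload 4.1 kg.
Tool frame: the origin (TCP) lies at the very end of the fingers, on their centre line; the grasp point (between the pads) lies 19 mm behind it; z points along the fingers, y is the direction in which the jaws open and shut (so a half turn about z gives the same grasp; the last joint's range is limited). The gripper opens to 85 mm and grips with 20 to 120 N. Pads are 22 mm wide; open, the fingers measure 114 mm over their backs; the gripper's body (76 mm by 85 mm) begins 54 mm behind the grasp point. The pads swing forward as they close: fully open they stand 13 mm farther back than shut.
Start: joints at [-73.854, 22.827, 2.584, 88.041, -1.071, 69.15, -2.905], TCP at [0.242, 0.603, 0.231] pointing down, gripper open.
Joint ranges: [-161.44, 161.44], [-28.35, 127.94], [-78.24, 83.42], [0, 140.83], [-78.03, 258.03], [13.02, 114.36], [-168.23, 168.23]. Speed limits (degrees/s): [147.25, 147.25, 180, 180, 180, 180, 180].

## Interface

Orientations are given as a 3x3 rotation matrix whose columns are the frame's x, y, z axes.
In Python, from cell import r gives the robot as it stands.
- The arm moves only by the shell command python3 -m handwheel 'ROWS'. ROWS is a JSON object of lists of equal length, an entry for each row: "translation": the shift along the tool's x, y, z in cm, a list of three; "rot": the turn, a rotation vector about the tool's x, y, z in degrees, a list of three; "claw": the finger opening in cm, from 0 to 8.54. A call has 1 to 5 rows; each row is the pose to reach, as a shift and turn from the pose commanded when the call began, along the tool's axes at that moment; what a row does not reach only later rows make up. A row lasts 1/8 s, in which the tool goes at most 62.5 mm and 10.7 degrees, less where a joint would pass 70% of its speed; a pose out of reach is approached as far as the arm can. A call with a gripper value outside its range is refused whole. The fingers move at their own pace and stop on an object; the grip force is fixed at half the most. Time passes only in rows, so rows that repeat a pose let the fingers close. It gives the time, the measured TCP pose, the force and the opening at its end, in the units of the state.
- r.sense(): the state, without advancing time (a new reading comes with each control period).
- r.grab_frame(name): name is "scene" or "top" or "wrist"; returns the picture (384x512x3 uint8, blue, green, red); there is no depth.
- r.get_calibration(name): a dict with "mtx" (3x3 intrinsics, pixels), "xyz" and "orientation" of the camera in the world. Camera axes: x right, y down, z forward; pixel columns grow to the right and rows downward; lengths in m; the calibration is good to about 2 mm. The wrist camera is an equidistant fisheye: a pixel r from the principal point sees the ray r / f radians off the axis. A picture is of the moment at which its call begins: read the wrist's pose just before it. get_calibration takes no time and is no camera call; for the wrist camera it gives the pose at the moment of the call.
- r.sign_off(): hands the job in, once; it reports no verdict.
The state is a dict: "t": time; "qpos": joint angles; "qd": joint speeds; "effort": joint torques, N m; "eef_pos": TCP position; "tool_rot": TCP orientation; "wrist_force": force on the tool from outside, world axes, zero at the start; "ft_torque": the same for the moment, N m; "opening": finger opening in m.
Only numpy, scipy, OpenCV 4.12 (cv2) and the standard library are available. Lean on these libraries where they do the work, as an engineer would, in place of code of your own. Each camera call takes 0.05 s, during which the arm holds its last target. There are 200 camera calls.

## Working session

There is one attempt and no reset: what is moved stays moved. The work goes in short steps, Python scripts to look and compute and a shell command to move; the robot and the scene stay as the last step left them, time stands still between calls to the robot, and variables do not carry over. Pictures are saved under pics/ and viewed, about 8 in all and at most 12, crops included, and the job is handed in when it is done.

```bash
ls; mkdir -p pics; python3 - <<'E'
from cell import r
import cv2
print(r.sense())
for n in("scene","top"):
    im=r.grab_frame(n); cv2.imwrite(f"pics/{n}0.png",im); c=r.get_calibration(n); print(n,c)
a=cv2.imread("pics/scene0.png");b=cv2.imread("pics/top0.png")
E
```

```text
pics
{'t': 0.0, 'qpos': array([-73.8566709 ,  22.8718748 ,   2.58092693,  88.11735663,
        -1.0730058 ,  69.15230762,  -2.90558273]), 'qd': array([-0.00620715, -0.00308725,  0.05429586,  0.00526127, -0.02749822,
        0.04825533, -0.02756052]), 'effort': array([-8.00923317e-04, -4.75122106e+01,  1.36388976e+00, -2.54215837e+01,
        1.14332058e-02,  9.12357500e-03,  2.45581509e-05]), 'eef_pos': array([0.24128327, 0.60282926, 0.23023953]), 'tool_rot': array([[-9.28413775e-01,  3.71547360e-01, -6.49117078e-04],
       [ 3.71547908e-01,  9.28411750e-01, -1.94278694e-03],
       [-1.19189436e-04, -2.04488825e-03, -9.99997902e-01]]), 'wrist_force': array([ 0.02264286, -0.76076776,  0.89612285]), 'ft_torque': array([0.01068082, 0.01375198, 0.01095959]), 'opening': 0.08544608140411421}
scene {'mtx': array([[379.55385532,   0.        , 257.30092025],
       [  0.        , 379.55385532, 194.80834909],
       [  0.        ,   0.        ,   1.        ]]), 'xyz': array([0.80607619, 0.29566433, 0.81227212]), 'orientation': array([[-0.7658011 ,  0.50715287, -0.3954044 ],
       [ 0.64306555,  0.60767418, -0.46604591],
       [ 0.00392052, -0.61116942, -0.79149009]])}
top {'mtx': array([[377.54785395,   0.        , 255.51089549],
       [  0.        , 377.54785395, 182.48998777],
       [  0.        ,   0.        ,   1.        ]]), 'xyz': array([ 0.22184459, -0.1130345 ,  1.23125939]), 'orientation': array([[ 0.0172858 , -0.98196694,  0.1882608 ],
       [-0.99971199, -0.01383927,  0.01960641],
       [-0.01664746, -0.18854549, -0.98192335]])}
```

View pics/scene0.png

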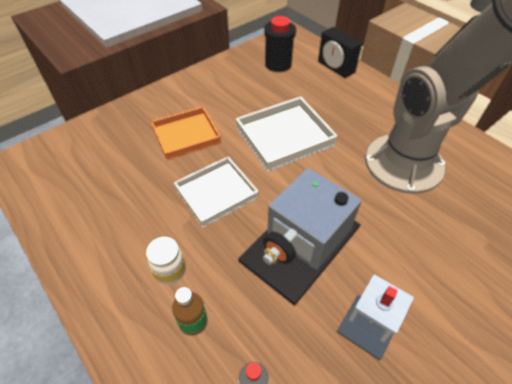

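View pics/top0.png

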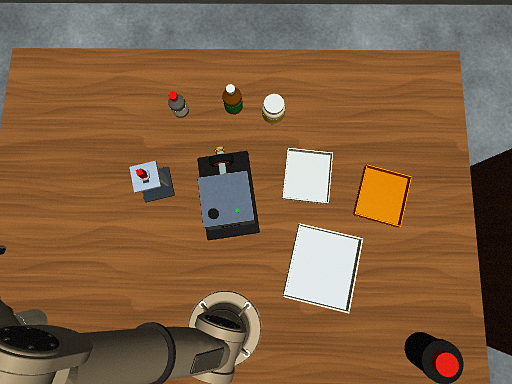

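The small white tray at top px (308,176) is the target. The look-alikes are the large white tray (323,268) and the orange one (383,195). The pick and stand are at (146,175), the only handle there; the red caps at (173,96) and (447,364) are bottles. The clip is at (220,150). Next I check these in crops.

```bash
cat > h.py <<'E'
import numpy as np, cv2
from cell import r
def ray(n,u,v,c=None):
    c=c or r.get_calibration(n); K=c['mtx']; x=(u-K[0,2])/K[0,0]; y=(v-K[1,2])/K[1,1]
    if n=='wrist':
        t=np.hypot(x,y); d=np.array([x,y,0])/max(t,1e-9)*np.sin(t)+[0,0,np.cos(t)]
    else: d=np.array([x,y,1.])
    return np.array(c['xyz']),np.array(c['orientation'])@d
def at(n,u,v,z,c=None):
    o,d=ray(n,u,v,c); return o+d*(z-o[2])/d[2]
def proj(n,p,c=None):
    c=c or r.get_calibration(n); q=np.array(c['orientation']).T@(np.array(p)-c['xyz']); K=c['mtx']
    if n=='wrist':
        t=np.arctan2(np.hypot(q[0],q[1]),q[2]); s=t/max(np.hypot(q[0],q[1]),1e-12); x,y=q[0]*s,q[1]*s
    else: x,y=q[:2]/q[2]
    return np.array([K[0,0]*x+K[0,2],K[1,1]*y+K[1,2]])
def crop(im,x0,y0,x1,y1,k,f,grid=20):
    a=cv2.resize(im[y0:y1,x0:x1],None,fx=k,fy=k,interpolation=cv2.INTER_CUBIC)
    for u in range(-(-x0//grid)*grid,x1,grid):
        cv2.line(a,(int((u-x0+.5)*k),0),(int((u-x0+.5)*k),6),(0,0,255),1); cv2.putText(a,str(u),(int((u-x0)*k)+2,16),0,.4,(0,0,255),1)
    for v in range(-(-y0//grid)*grid,y1,grid):
        cv2.line(a,(0,int((v-y0+.5)*k)),(6,int((v-y0+.5)*k)),(0,0,255),1); cv2.putText(a,str(v),(8,int((v-y0)*k)+5),0,.4,(0,0,255),1)
    cv2.imwrite(f,a)
E
python3 - <<'E'
from h import *
a=cv2.imread("pics/scene0.png");b=cv2.imread("pics/top0.png")
crop(b,120,130,345,245,3.5,"pics/a.png"); crop(a,240,170,420,355,3.2,"pics/b.png")
x=cv2.imread("pics/a.png");y=cv2.imread("pics/b.png");print(x.shape,y.shape)
E
```

```text
(402, 788, 3) (592, 576, 3)
```

View pics/a.png

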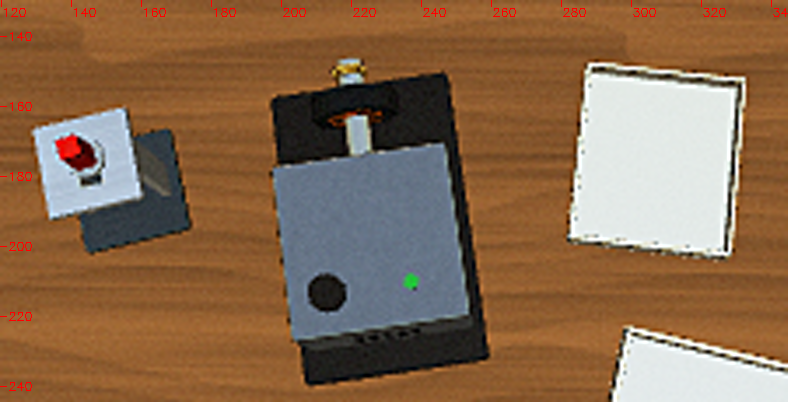

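View pics/b.png

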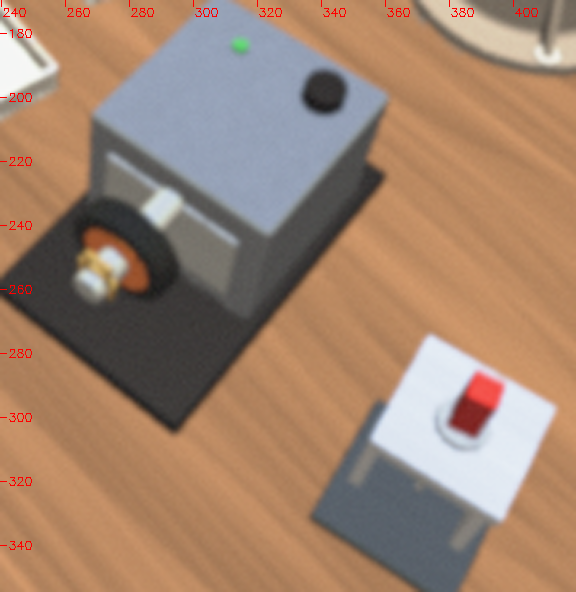

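The crops confirm the choices: clip brass at top crop (347,70), stand slot mouth on the collar's robot side at (91,180), and tray corners clear. Now I fit the poses.

```bash
cat > fit.py <<'E'
from h import *
from scipy.optimize import least_squares
A=lambda X,Y:('top',120+X/3.5-.4,130+Y/3.5-.4)
B=lambda X,Y:('scene',240+X/3.2-.4,170+Y/3.2-.4)
cal={n:r.get_calibration(n) for n in('top','scene')}
def fit(obs,x0):
    def f(p):
        c,s=np.cos(p[2]),np.sin(p[2]);o=[]
        for (n,u,v),(x,y,z) in obs:
            o+=list(proj(n,[p[0]+c*x-s*y,p[1]+s*x+c*y,z],cal[n])-[u,v])
        return o
    q=least_squares(f,x0,loss='soft_l1'); return q.x,np.round(np.array(f(q.x)).reshape(-1,2),1).tolist()
# stand: top view up = +x world ; left = +y
S=[(A(33,129),(.04,.04,.136)),(A(126,108),(.04,-.04,.136)),(A(143,197),(-.04,-.04,.136)),(A(50,218),(-.04,.04,.136)),
 (B(430,334),(-.04,-.04,.136)),(B(556,407),(-.04,.04,.136)),(B(503,522),(.04,.04,.136)),(B(371,440),(.04,-.04,.136))]
M=[(A(272,170),(-.08,.075,.14)),(A(446,143),(-.08,-.075,.14)),(A(469,316),(-.23,-.075,.14)),(A(294,341),(-.23,.075,.14)),
 (A(271,98),(.015,.085,.018)),(A(445,73),(.015,-.085,.018)),(A(488,356),(-.26,-.085,.018)),
 (B(92,115),(-.08,-.075,.14)),(B(388,97),(-.23,.075,.14)),(B(268,236),(-.08,.075,.14)),(B(175,432),(.015,.085,.018))]
T=[(A(587,62),(.085,.075,.03)),(A(746,77),(.085,-.075,.03)),(A(731,258),(-.085,-.075,.03)),(A(567,240),(-.085,.075,.03))]
for n,o in(('stand',S),('machine',M),('tray',T)):
    p,e=fit(o,[.5,0,0]); print(n,np.round(p[:2],4),np.degrees(p[2]).round(2),e)
for n,u,v,z in (('amber','',0,0),):pass
print('clip top',at(*A(348,72),.125),'scene',at(*B(98,268),.125))
print('handle top',at(*A(67,147),.188),at(*B(486,390),.188))
for a in((178,99),(231,92),(273,103)): print('bystander',at('top',*a,.1))
E
python3 fit.py
```

```text
stand [0.4477 0.2401] 14.79 [[-0.1, -0.2], [-0.6, -0.5], [-0.3, -0.5], [-0.2, -0.1], [-0.0, -0.0], [0.2, -0.1], [-0.0, -0.6], [0.0, -0.5]]
machine [0.5373 0.0216] 9.15 [[-0.5, -1.6], [-0.1, -1.1], [0.5, -0.4], [-1.0, -0.1], [-0.2, -0.8], [0.7, -0.9], [0.3, 0.6], [-0.8, -1.0], [1.8, -0.8], [0.7, 0.1], [0.4, -1.0]]
tray [ 0.48   -0.2574] -5.63 [[-0.2, -0.1], [-0.1, 0.5], [0.1, -0.1], [0.2, -0.2]]
clip top [0.53237635 0.02165787 0.125     ] scene [0.53969647 0.02372481 0.125     ]
handle top [0.44872436 0.24053768 0.188     ] [0.45164611 0.24024859 0.188     ]
bystander [0.70711834 0.16217962 0.1       ]
bystander [ 0.73266578 -0.00684765  0.1       ]
bystander [ 0.69667196 -0.14157322  0.1       ]
```

```bash
cat >> h.py <<'E'
from scipy.spatial.transform import Rotation as Rn
STAND=np.array([.4477,.2401]);SY=14.79;MACH=np.array([.5373,.0216]);MY=9.15;TRAY=np.array([.480,-.2574]);TY=-5.63
def tgt(yaw):  # tool y axis along object's y (yaw deg), z down
    c,s=np.cos(np.radians(yaw)),np.sin(np.radians(yaw)); y=np.array([-s,c,0]); z=np.array([0,0,-1.]); return np.c_[np.cross(y,z),y,z]
def plan(p,yaw):
    s=r.sense();R=np.array(s['tool_rot']);d=R.T@(np.array(p)-s['eef_pos'])*100
    print('t',s['t'],'pos',np.round(s['eef_pos'],4),'open',round(s['opening'],4),'F',np.round(s['wrist_force'],2),'tau',np.round(s['ft_torque'],3))
    print('shift cm',np.round(d,2),'rot deg',np.round(Rn.from_matrix(R.T@tgt(yaw)).as_rotvec(degrees=True),2),'q',np.round(s['qpos'],1))
E
python3 -c "
from h import *
plan([*STAND,.235],SY)"
```

```text
t 0.1 pos [0.2414 0.6029 0.2304] open 0.0855 F [ 0.21 -0.28  0.33] tau [ 0.001 -0.018  0.017]
shift cm [-32.64 -26.02  -0.41] rot deg [-1.00e-01 -2.00e-02 -3.66e+01] q [-73.9  22.9   2.6  88.1  -1.1  69.1  -2.9]
```

```bash
python3 -m handwheel '{"translation":[[-6,-5,-0.4],[-12,-9.5,-0.4],[-18,-14.3,-0.4],[-23,-18,-0.4],[-27,-21.5,-0.4]],"rot":[[0,0,-8],[0,0,-16],[0,0,-24],[0,0,-30],[0,0,-36.6]],"claw":[8.5,8.5,8.5,8.5,8.5]}'; python3 -c "
from h import *
plan([*STAND,.235],SY)"
```

```text
t: 0.72
eef_pos: [0.3973, 0.3302, 0.2351]
tool_rot: [[-0.966, -0.259, 0.0], [-0.259, 0.966, -0.0], [-0.0, -0.0, -1.0]]
wrist_force: [2.0, -0.2, 0.9]
opening: 0.0847
t 0.725 pos [0.3973 0.3302 0.2351] open 0.0847 F [ 2.03 -0.19  0.91] tau [ 0.046 -0.048 -0.012]
shift cm [ -2.54 -10.     0.01] rot deg [-0.    0.    0.21] q [-49.3   9.    5.5 105.9  -0.9  65.2  61.4]
```

```bash
python3 -m handwheel '{"translation":[[-1.5,-5,0],[-2.2,-9,0],[-2.4,-10,0],[-2.4,-10,0]],"rot":[[0,0,0],[0,0,0],[0,0,0],[0,0,0]],"claw":[8.5,8.5,8.5,8.5]}'; python3 -c "
from h import *
plan([*STAND,.150],SY)
c=r.get_calibration('wrist');im=r.grab_frame('wrist');cv2.imwrite('pics/w.png',im);np.save('w.npy',c,allow_pickle=True)
print(c); crop(im,0,0,512,384,1.5,'pics/w1.png',50)
for z in(.136,.142,.188):print(z,proj('wrist',[*STAND,z],c))"
```

```text
t: 1.23
eef_pos: [0.4451, 0.2419, 0.2351]
tool_rot: [[-0.967, -0.255, -0.0], [-0.255, 0.967, 0.0], [0.0, 0.001, -1.0]]
wrist_force: [-0.2, 0.8, -0.0]
opening: 0.085
t 1.225 pos [0.4451 0.2419 0.2351] open 0.085 F [-0.17  0.8  -0.01] tau [ 0.045  0.027 -0.032]
shift cm [-0.21 -0.25  8.51] rot deg [ 0.03 -0.02 -0.04] q [-42.2   8.    9.8 107.2  -1.5  64.9  72.9]
{'mtx': array([[297.31863964,   0.        , 250.67463893],
       [  0.        , 297.31863964, 187.45605232],
       [  0.        ,   0.        ,   1.        ]]), 'xyz': array([0.37078702, 0.22222808, 0.37676357]), 'orientation': array([[-0.25460158,  0.92295654,  0.28866809],
       [ 0.96704494,  0.24254418,  0.07743646],
       [ 0.00145573,  0.29887046, -0.95429258]])}
0.136 [247.56532065 191.40468117]
0.142 [247.50418631 193.64837799]
0.188 [246.92897788 214.96815104]
```

View pics/w1.png

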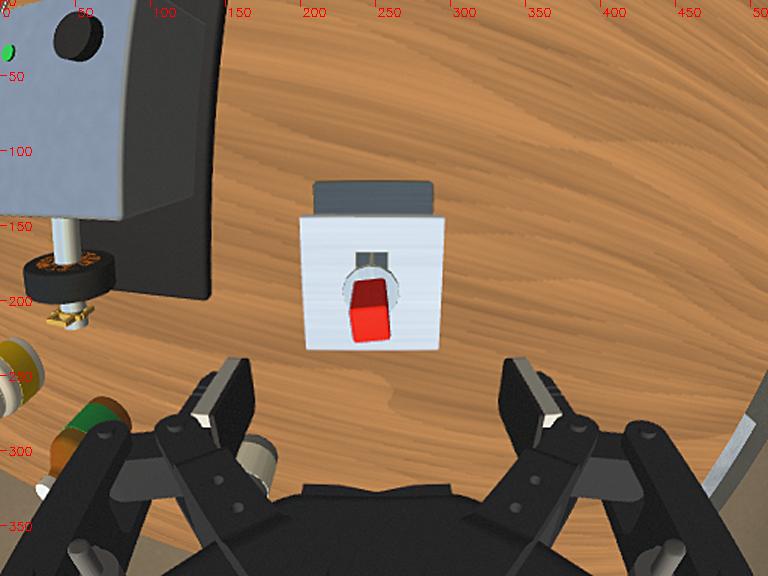

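The wrist view shows the collar at (247,194.5) and handle top at (247,215). Both agree with the fit within 1 px and the yaw looks aligned, so I descend and grip.

```bash
python3 -m handwheel '{"translation":[[-0.2,-0.25,2],[-0.2,-0.25,5],[-0.2,-0.25,7.5],[-0.2,-0.25,8.5],[-0.2,-0.25,8.5]],"rot":[[0,0,0],[0,0,0],[0,0,0],[0,0,0],[0,0,0]],"claw":[6,5,5,5,5]}'; python3 -c "
from h import *
plan([*STAND,.150],SY)"
python3 -m handwheel '{"translation":[[0,0,0],[0,0,0],[0,0,0],[0,0,0],[0,0,0]],"rot":[[0,0,0],[0,0,0],[0,0,0],[0,0,0],[0,0,0]],"claw":[3,1.5,1,1,1]}'; python3 -c "
from h import *
plan([*STAND,.150],SY)"
```

```text
t: 1.9
eef_pos: [0.4472, 0.2409, 0.15]
tool_rot: [[-0.966, -0.257, -0.001], [-0.257, 0.966, -0.0], [0.001, 0.0, -1.0]]
wrist_force: [0.6, 0.3, 0.5]
opening: 0.0497
t 1.9 pos [0.4472 0.2409 0.15  ] open 0.0497 F [0.56 0.26 0.54] tau [ 0.033 -0.033 -0.006]
shift cm [-0.03 -0.09 -0.  ] rot deg [ 0.   -0.05  0.11] q [-41.5  13.3   9.6 112.7  -2.7  54.3  74.4]
t: 2.52
eef_pos: [0.4486, 0.2405, 0.1515]
tool_rot: [[-0.967, -0.255, 0.002], [-0.255, 0.967, 0.002], [-0.002, 0.001, -1.0]]
wrist_force: [-2.2, -0.4, 5.3]
opening: 0.0174
t 2.525 pos [0.4486 0.2405 0.1515] open 0.0174 F [-2.16 -0.43  5.3 ] tau [-0.018  0.087 -0.038]
shift cm [ 0.1  -0.01  0.15] rot deg [ 0.06  0.12 -0.01] q [-41.4  13.1   9.7 112.6  -2.7  54.3  74.4]
```

```bash
python3 -m handwheel '{"translation":[[0,0,-0.5],[0,0,-2],[0,0,-4.5],[0,0,-7.5],[0,0,-10.5]],"rot":[[0,0,0],[0,0,0],[0,0,0],[0,0,0],[0,0,0]],"claw":[1,1,1,1,1]}';python3 -m handwheel '{"translation":[[0,0,-2.5],[0,0,-4],[0,0,-4.8],[0,0,-4.8],[0,0,-4.8]],"rot":[[0,0,0],[0,0,0],[0,0,0],[0,0,0],[0,0,0]],"claw":[1,1,1,1,1]}'; python3 -c "
from h import *
plan([.4287,.0041,.305],MY)
c=r.get_calibration('wrist');im=r.grab_frame('wrist');cv2.imwrite('pics/w2.png',im)
crop(im,150,60,350,260,3,'pics/w2c.png',20)
s=r.sense();R=np.array(s['tool_rot']);
for L in(.087,.102,.117):
  for x in(0,.016): print(L,x,proj('wrist',s['eef_pos']+R@[x,0,.0155+L-(.004 if x else 0)],c))"
```

```text
t: 3.15
eef_pos: [0.4478, 0.2396, 0.2569]
tool_rot: [[-0.967, -0.255, 0.0], [-0.255, 0.967, 0.0], [-0.0, 0.0, -1.0]]
wrist_force: [0.2, 1.0, -0.5]
opening: 0.0174
t: 3.78
eef_pos: [0.4474, 0.2395, 0.3023]
tool_rot: [[-0.967, -0.255, -0.002], [-0.255, 0.967, -0.001], [0.002, -0.001, -1.0]]
wrist_force: [-0.2, -0.3, -1.2]
opening: 0.0177
t 3.775 pos [0.4474 0.2395 0.3023] open 0.0177 F [-0.15 -0.32 -1.2 ] tau [-0.019  0.037  0.029]
shift cm [  7.82 -22.29  -0.24] rot deg [-0.04 -0.1   5.64] q [-42.3   5.3  10.1 101.5  -1.   73.4  72.8]
0.087 0 [250.44573388 187.80617829]
0.087 0.016 [250.44314825 170.92498459]
0.102 0 [250.44218068 182.84915197]
0.102 0.016 [250.43975538 166.74530852]
0.117 0 [250.43902262 178.39281294]
0.117 0.016 [250.43674437 163.00604018]
```

View pics/w2c.png

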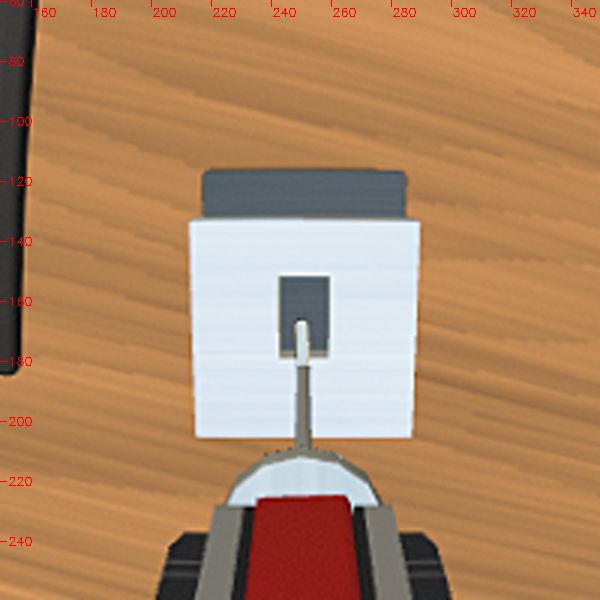

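The hook tip is at (250.3,167) and the root near (250.5,182), so the blade length is about 102 mm. Next I go over the housing to measure it by touch.

```bash
python3 -m handwheel '{"translation":[[1.5,-4,0],[3,-9,0],[5,-14,0],[6.5,-18.5,0],[7.4,-21,0]],"rot":[[0,0,1],[0,0,2],[0,0,3],[0,0,4.5],[0,0,5.6]],"claw":[1,1,1,1,1]}';python3 -c "
from h import *
plan([.4287,.0041,.268],MY)"
```

```text
t: 4.45
eef_pos: [0.4293, 0.0155, 0.3029]
tool_rot: [[-0.988, -0.156, -0.001], [-0.156, 0.988, 0.0], [0.001, 0.0, -1.0]]
wrist_force: [0.4, 0.6, -0.8]
opening: 0.0174
t 4.45 pos [0.4293 0.0155 0.3029] open 0.0174 F [ 0.43  0.61 -0.82] tau [ 0.024 -0.054  0.011]
shift cm [ 0.24 -1.11  3.49] rot deg [ 0.01 -0.03 -0.18] q [-30.4  -4.1  21.5 110.4   1.5  73.4  89.5]
```

```bash
python3 -m handwheel '{"translation":[[0.2,-0.6,1],[0.2,-1.1,2],[0.2,-1.1,2.7],[0.2,-1.1,2.7],[0.2,-1.1,2.7]],"rot":[[0,0,0],[0,0,0],[0,0,0],[0,0,0],[0,0,0]],"claw":[1,1,1,1,1]}';python3 -c "
from h import *
plan([.4287,.0041,.268],MY)"
python3 -m handwheel '{"translation":[[0,0,0.3],[0,0,0.6],[0,0,0.9],[0,0,0.9]],"rot":[[0,0,0],[0,0,0],[0,0,0],[0,0,0]],"claw":[1,1,1,1]}'
python3 -c "
from h import *
plan([.4287,.0041,.268],MY)"
```

```text
t: 5.08
eef_pos: [0.4299, 0.0074, 0.2764]
tool_rot: [[-0.987, -0.161, 0.0], [-0.161, 0.987, 0.0], [-0.0, 0.0, -1.0]]
wrist_force: [-0.2, -0.1, -0.5]
opening: 0.017
t 5.075 pos [0.4299 0.0074 0.2764] open 0.017 F [-0.17 -0.06 -0.47] tau [ 0.063 -0.013 -0.003]
shift cm [ 0.18 -0.31  0.84] rot deg [0.   0.01 0.11] q [-29.8  -3.   22.3 112.9   1.2  69.9  91.3]
t: 5.58
eef_pos: [0.4295, 0.0067, 0.267]
tool_rot: [[-0.987, -0.159, -0.001], [-0.159, 0.987, 0.0], [0.001, 0.0, -1.0]]
wrist_force: [-0.1, -0.4, -2.2]
opening: 0.0178
t 5.575 pos [0.4295 0.0067 0.267 ] open 0.0178 F [-0.14 -0.36 -2.19] tau [ 0.005 -0.04  -0.013]
shift cm [ 0.12 -0.24 -0.1 ] rot deg [ 0.01 -0.03  0.03] q [-29.7  -2.6  22.4 113.7   1.1  68.7  91.5]
```

```bash
cat > ok.py <<'E'
import sys;from h import *
s=r.sense();f=s['wrist_force'];print(round(float(s['eef_pos'][2]),4),np.round(f,2),flush=True)
sys.exit(not (-4<f[2]<float(sys.argv[1])))
E
python3 -m handwheel '{"translation":[[0,0,0.2],[0,0,0.4],[0,0,0.4]],"rot":[[0,0,0],[0,0,0],[0,0,0]],"claw":[1,1,1]}' >/dev/null; python3 ok.py 2 && 
python3 -m handwheel '{"translation":[[0,0,0.1],[0,0,0.1]],"rot":[[0,0,0],[0,0,0]],"claw":[1,1]}' >/dev/null; python3 ok.py 2 && 
python3 -m handwheel '{"translation":[[0,0,0.1],[0,0,0.1]],"rot":[[0,0,0],[0,0,0]],"claw":[1,1]}' >/dev/null; python3 ok.py 2 && 
python3 -m handwheel '{"translation":[[0,0,0.1],[0,0,0.1]],"rot":[[0,0,0],[0,0,0]],"claw":[1,1]}' >/dev/null; python3 ok.py 2 && 
python3 -m handwheel '{"translation":[[0,0,0.1],[0,0,0.1]],"rot":[[0,0,0],[0,0,0]],"claw":[1,1]}' >/dev/null; python3 ok.py 2 && 
python3 -m handwheel '{"translation":[[0,0,0.1],[0,0,0.1]],"rot":[[0,0,0],[0,0,0]],"claw":[1,1]}' >/dev/null; python3 ok.py 2 && 
python3 -m handwheel '{"translation":[[0,0,0.1],[0,0,0.1]],"rot":[[0,0,0],[0,0,0]],"claw":[1,1]}' >/dev/null; python3 ok.py 2 && 
python3 -m handwheel '{"translation":[[0,0,0.1],[0,0,0.1]],"rot":[[0,0,0],[0,0,0]],"claw":[1,1]}' >/dev/null; python3 ok.py 2
```

```text
0.2631 [-0.69 -1.36 -0.92]
0.2622 [ 0.35 -0.07 -0.68]
0.2616 [ 0.31 -0.94  1.51]
0.2613 [-0.7  -0.72  5.6 ]
0.2613 [-0.7  -0.72  5.6 ]
0.2613 [-0.7  -0.72  5.6 ]
0.2613 [-0.7  -0.72  5.6 ]
0.2613 [-0.7  -0.72  5.6 ]
```

Contact came at TCP z ≈ 0.2617, so the hook's lowest point is 121.7 mm below the TCP (blade ≈ 106 mm). Next I lift and move to the outboard side of the clip.

```bash
cat >> h.py <<'E'
def loc(o,yaw,x,y):
    c,s=np.cos(np.radians(yaw)),np.sin(np.radians(yaw)); return np.array([o[0]+c*x-s*y,o[1]+s*x+c*y])
m=lambda x,y=0:loc(MACH,MY,x,y)
E
python3 -m handwheel '{"translation":[[0,0,-1],[0,0,-2.5],[0,0,-3.5],[0,0,-3.5]],"rot":[[0,0,0],[0,0,0],[0,0,0],[0,0,0]],"claw":[1,1,1,1]}'; python3 -c "
from h import *
plan([*m(.04),.296],MY)"
```

```text
t: 7.2
eef_pos: [0.4304, 0.0068, 0.2964]
tool_rot: [[-0.987, -0.16, 0.002], [-0.16, 0.987, 0.001], [-0.002, 0.0, -1.0]]
wrist_force: [0.4, 0.4, -1.1]
opening: 0.0175
t 7.2 pos [0.4304 0.0068 0.2964] open 0.0175 F [ 0.43  0.38 -1.14] tau [-0.061  0.004  0.027]
shift cm [-14.79  -0.25   0.07] rot deg [0.02 0.13 0.05] q [-29.9  -3.9  22.2 111.1   1.5  72.4  91. ]
```

```bash
python3 -m handwheel '{"translation":[[-3,-0.1,0],[-7,-0.2,0],[-11,-0.25,0],[-14,-0.25,0],[-14.8,-0.25,0]],"rot":[[0,0,0],[0,0,0],[0,0,0],[0,0,0],[0,0,0]],"claw":[1,1,1,1,1]}' >/dev/null; python3 -m handwheel '{"translation":[[0,0,1.2],[0,0,2.4],[0,0,3],[0,0,3]],"rot":[[0,0,0],[0,0,0],[0,0,0],[0,0,0]],"claw":[1,1,1,1]}'; python3 -c "
from h import *
plan([*m(.04),.2412],MY)
c=r.get_calibration('wrist');im=r.grab_frame('wrist');cv2.imwrite('pics/w3.png',im);np.save('w3.npy',c,allow_pickle=True)
crop(im,180,60,320,240,3.3,'pics/w3c.png',20)
s=r.sense();R=np.array(s['tool_rot'])
print('tip',proj('wrist',s['eef_pos']+R@[.016,0,.1177],c),'root',proj('wrist',s['eef_pos']+R@[0,0,.1217],c))
for n,x,y,z in(('looptop',0,0,.131),('barL',0,.015,.1155),('barR',0,-.015,.1155),('axle end top',.011,0,.116)):print(n,proj('wrist',[*m(x,y),z],c))"
```

```text
t: 8.32
eef_pos: [0.5753, 0.0278, 0.2647]
tool_rot: [[-0.987, -0.159, -0.001], [-0.159, 0.987, 0.0], [0.001, 0.0, -1.0]]
wrist_force: [0.5, 0.5, -1.4]
opening: 0.0177
t 8.325 pos [0.5753 0.0278 0.2647] open 0.0177 F [ 0.54  0.46 -1.39] tau [ 0.008 -0.046  0.022]
shift cm [-0.15 -0.01  2.35] rot deg [ 0.02 -0.07  0.03] q [-26.8  14.9  24.3  96.4  -6.5  70.2  98.1]
tip [250.44349017 166.51758733] root [250.44608305 182.42453502]
looptop [250.34605709 138.42073783]
barL [265.60084197 136.31323599]
barR [235.08098837 136.30461407]
axle end top [250.33715665 147.34006778]
```

View pics/w3c.png

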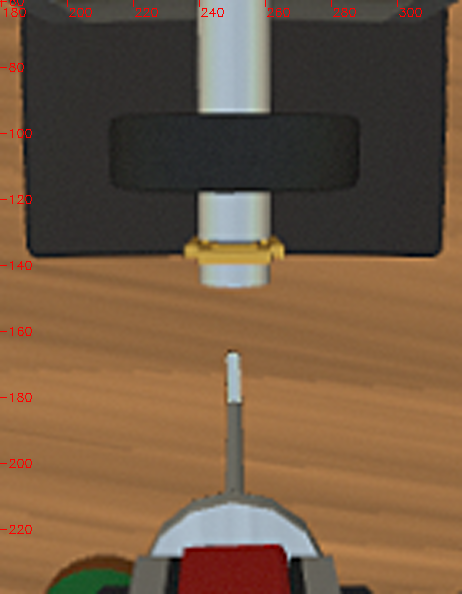

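The clip bar spans x 236 to 266 (centre 251) at y≈136, the axle end is at y=147, and the hook is at x≈251, all within 1 px of prediction. Next I lower to loop height and insert.

```bash
python3 -m handwheel '{"translation":[[0,0,0.8],[0,0,1.6],[0,0,2.3],[0,0,2.35],[0,0,2.35]],"rot":[[0,0,0],[0,0,0],[0,0,0],[0,0,0],[0,0,0]],"claw":[1,1,1,1,1]}';python3 -c "
from h import *
plan([*m(.006),.2412],MY)"
```

```text
t: 9.0
eef_pos: [0.5763, 0.0278, 0.2418]
tool_rot: [[-0.987, -0.16, 0.0], [-0.16, 0.987, 0.0], [-0.0, 0.0, -1.0]]
wrist_force: [-0.9, 0.2, -0.7]
opening: 0.017
t 9.0 pos [0.5763 0.0278 0.2418] open 0.017 F [-0.88  0.21 -0.69] tau [ 0.04  -0.016 -0.052]
shift cm [3.35 0.01 0.06] rot deg [0.   0.01 0.03] q [-26.6  16.   24.1  98.1  -7.   67.4  98.6]
```

```bash
cat > okx.py <<'E'
import sys;from h import *
s=r.sense();f=s['wrist_force'];c,sn=np.cos(np.radians(MY)),np.sin(np.radians(MY));d=s['eef_pos'][:2]-MACH
print('xm',round(float(c*d[0]+sn*d[1])*1e3,1),'ym',round(float(-sn*d[0]+c*d[1])*1e3,1),'z',round(float(s['eef_pos'][2]),4),'Fx',round(float(c*f[0]+sn*f[1]),2),'Fy',round(float(-sn*f[0]+c*f[1]),2),'Fz',round(float(f[2]),2),flush=True)
sys.exit(bool(max(abs(f))>float(sys.argv[1])))
E
python3 -m handwheel '{"translation":[[0.6,0,0.03],[1.2,0,0.03],[1.7,0,0.03],[1.7,0,0.03]],"rot":[[0,0,0],[0,0,0],[0,0,0],[0,0,0]],"claw":[1,1,1,1]}' >/dev/null; python3 okx.py 3.5 && 
python3 -m handwheel '{"translation":[[0.2,0,0],[0.3,0,0],[0.3,0,0]],"rot":[[0,0,0],[0,0,0],[0,0,0]],"claw":[1,1,1]}' >/dev/null; python3 okx.py 3.5 && 
python3 -m handwheel '{"translation":[[0.2,0,0],[0.4,0,0],[0.4,0,0]],"rot":[[0,0,0],[0,0,0],[0,0,0]],"claw":[1,1,1]}' >/dev/null; python3 okx.py 3.5 &&
python3 -m handwheel '{"translation":[[0.2,0,0],[0.4,0,0],[0.4,0,0]],"rot":[[0,0,0],[0,0,0],[0,0,0]],"claw":[1,1,1]}' >/dev/null; python3 okx.py 3.5 &&
python3 -m handwheel '{"translation":[[0.2,0,0],[0.3,0,0],[0.3,0,0]],"rot":[[0,0,0],[0,0,0],[0,0,0]],"claw":[1,1,1]}' >/dev/null; python3 okx.py 3.5
```

```text
xm 22.0 ym -0.0 z 0.2417 Fx 0.55 Fy -0.11 Fz -1.07
xm 19.4 ym -0.0 z 0.2415 Fx 0.17 Fy -0.22 Fz -1.13
xm 15.2 ym -0.0 z 0.2415 Fx -0.09 Fy -0.39 Fz -1.46
xm 11.2 ym -0.0 z 0.2415 Fx -1.06 Fy -0.16 Fz -0.35
xm 8.3 ym -0.0 z 0.2415 Fx 0.99 Fy -0.55 Fz -1.22
```

```bash

python3 -m handwheel '{"translation":[[0.1,0,-0.05],[0.1,0,-0.1],[0.1,0,-0.15],[0.1,0,-0.2]],"rot":[[0,0,0],[0,0,0],[0,0,0],[0,0,0]],"claw":[1,1,1,1]}' >/dev/null; python3 okx.py 16 && 
python3 -m handwheel '{"translation":[[0,0,-0.05],[0,0,-0.1],[0,0,-0.1]],"rot":[[0,0,0],[0,0,0],[0,0,0]],"claw":[1,1,1]}' >/dev/null; python3 okx.py 16 && 
python3 -m handwheel '{"translation":[[0,0,-0.05],[0,0,-0.1],[0,0,-0.1]],"rot":[[0,0,0],[0,0,0],[0,0,0]],"claw":[1,1,1]}' >/dev/null; python3 okx.py 16 && 
python3 -m handwheel '{"translation":[[0,0,-0.05],[0,0,-0.1],[0,0,-0.1]],"rot":[[0,0,0],[0,0,0],[0,0,0]],"claw":[1,1,1]}' >/dev/null; python3 okx.py 16
```

```text
xm 7.3 ym 0.0 z 0.2433 Fx -0.28 Fy -0.83 Fz -3.14
xm 7.0 ym 0.1 z 0.2438 Fx 1.28 Fy 0.25 Fz -6.81
xm 6.7 ym 0.1 z 0.2448 Fx 0.77 Fy 0.17 Fz -10.96
xm 7.2 ym 0.2 z 0.2464 Fx 0.24 Fy 0.44 Fz -11.51
```

Pulling at about 10 N with smooth motion, so I continue.

```bash

python3 -m handwheel '{"translation":[[0,0,-0.05],[0,0,-0.1],[0,0,-0.15],[0,0,-0.2]],"rot":[[0,0,0],[0,0,0],[0,0,0],[0,0,0]],"claw":[1,1,1,1]}' >/dev/null; python3 okx.py 19 && 
python3 -m handwheel '{"translation":[[0,0,-0.05],[0,0,-0.1],[0,0,-0.15],[0,0,-0.2]],"rot":[[0,0,0],[0,0,0],[0,0,0],[0,0,0]],"claw":[1,1,1,1]}' >/dev/null; python3 okx.py 19 && 
python3 -m handwheel '{"translation":[[0,0,-0.05],[0,0,-0.1],[0,0,-0.15],[0,0,-0.2]],"rot":[[0,0,0],[0,0,0],[0,0,0],[0,0,0]],"claw":[1,1,1,1]}' >/dev/null; python3 okx.py 19 && 
python3 -m handwheel '{"translation":[[0,0,-0.05],[0,0,-0.1],[0,0,-0.15],[0,0,-0.2]],"rot":[[0,0,0],[0,0,0],[0,0,0],[0,0,0]],"claw":[1,1,1,1]}' >/dev/null; python3 okx.py 19
```

```text
xm 7.6 ym -0.1 z 0.2488 Fx -0.58 Fy 0.8 Fz -9.03
xm 7.7 ym -0.2 z 0.251 Fx 0.41 Fy 0.37 Fz -7.31
xm 7.7 ym -0.1 z 0.253 Fx 0.21 Fy 0.05 Fz -4.89
xm 7.7 ym -0.1 z 0.2549 Fx 0.01 Fy 0.88 Fz -1.62
```

```bash

python3 -m handwheel '{"translation":[[0,0,-0.2],[0,0,-0.5],[0,0,-0.9],[0,0,-1.3],[0,0,-1.7]],"rot":[[0,0,0],[0,0,0],[0,0,0],[0,0,0],[0,0,0]],"claw":[1,1,1,1,1]}' >/dev/null; python3 okx.py 19 
python3 -m handwheel '{"translation":[[0,0,-0.6],[0,0,-1.4],[0,0,-2.2],[0,0,-3],[0,0,-3.6]],"rot":[[0,0,0],[0,0,0],[0,0,0],[0,0,0],[0,0,0]],"claw":[1,1,1,1,1]}' >/dev/null; python3 okx.py 19; python3 -c "
from h import *
plan([*m(.0077),.31],MY)
c=r.get_calibration('wrist');im=r.grab_frame('wrist');cv2.imwrite('pics/w4.png',im)
crop(im,190,60,310,240,3.3,'pics/w4c.png',20)"
```

```text
xm 7.4 ym -0.0 z 0.2719 Fx -0.29 Fy 0.22 Fz -2.12
xm 7.6 ym -0.0 z 0.3082 Fx 0.73 Fy -0.54 Fz -0.98
t 15.875 pos [0.5448 0.0228 0.3082] open 0.0171 F [ 0.81 -0.42 -0.98] tau [0.036 0.004 0.017]
shift cm [-0.01  0.   -0.18] rot deg [0.01 0.04 0.04] q [-28.1   9.7  24.6  96.7  -4.2  74.4  96.4]
```

View pics/w4c.png

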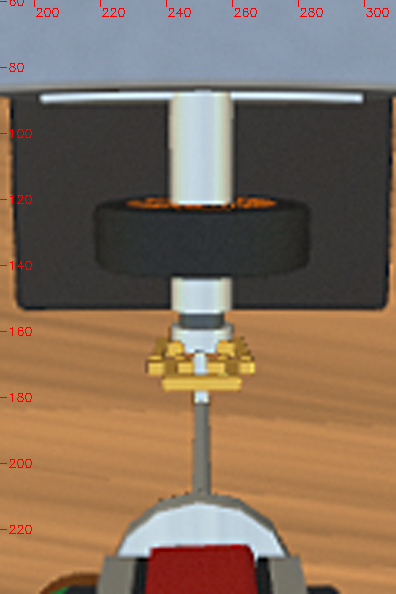

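The clip hangs on the hook, with its loop bar at about (250,176) near the hook root, and the groove is empty. Now I carry it to the tray's +x end, turning so the hook points along tray -x.

```bash
python3 -c "
from h import *
plan([*loc(TRAY,TY,.070,0),.30],TY)"
```

```text
t 15.925 pos [0.5451 0.0228 0.3089] open 0.0171 F [-0.11 -0.65 -0.42] tau [ 0.03  -0.037 -0.002]
shift cm [  4.14 -28.41   0.88] rot deg [ 0.02  0.11 14.82] q [-28.1   9.7  24.6  96.7  -4.2  74.4  96.4]
```

```bash
python3 -m handwheel '{"translation":[[0.1,-0.7,0],[0.3,-2.2,0],[0.6,-4.2,0],[1,-6.6,0],[1.3,-9,0]],"rot":[[0,0,0.4],[0,0,1.2],[0,0,2.2],[0,0,3.4],[0,0,4.7]],"claw":[1,1,1,1,1]}' >/dev/null; python3 -m handwheel '{"translation":[[0.15,-2.4,0],[0.3,-4.8,0],[0.45,-7.2,0],[0.6,-9.6,0],[0.7,-11.6,0]],"rot":[[0,0,1.2],[0,0,2.5],[0,0,3.7],[0,0,5],[0,0,6]],"claw":[1,1,1,1,1]}' >/dev/null; python3 -c "
from h import *
plan([*loc(TRAY,TY,.070,0),.30],TY)"
```

```text
t 17.175 pos [ 0.5482 -0.1862  0.3075] open 0.0173 F [ 0.02 -0.05 -1.69] tau [ 0.018 -0.016  0.014]
shift cm [-0.37 -7.8   0.75] rot deg [-0.01  0.    4.01] q [-12.3  14.6  33.2  92.6  -8.2  75.3 110.5]
```

```bash
python3 -m handwheel '{"translation":[[-0.1,-2.2,0],[-0.2,-4.2,0],[-0.3,-6,0],[-0.35,-7.2,0],[-0.35,-7.7,0]],"rot":[[0,0,1],[0,0,2],[0,0,3],[0,0,3.7],[0,0,4]],"claw":[1,1,1,1,1]}' >/dev/null; python3 -c "
from h import *
plan([*loc(TRAY,TY,.070,0),.1577],TY)
c=r.get_calibration('wrist');im=r.grab_frame('wrist');cv2.imwrite('pics/w5.png',im);np.save('w5.npy',c,allow_pickle=True)
crop(im,130,60,370,260,3,'pics/w5c.png',20)
for x in(-.085,.085):
  for y in(-.075,.075):print(x,y,proj('wrist',[*loc(TRAY,TY,x,y),.03],c))"
```

```text
t 17.8 pos [ 0.5496 -0.2622  0.3074] open 0.0172 F [ 0.01 -0.2   0.03] tau [-0.014  0.022 -0.016]
shift cm [-0.03 -0.21 14.97] rot deg [ 0.01 -0.01  0.05] q [ -5.5  18.6  35.4  88.5 -11.   76.4 115.6]
-0.085 -0.075 [195.25757816  44.14356959]
-0.085 0.075 [303.01311574  44.08610681]
0.085 -0.075 [197.57257309 161.81547319]
0.085 0.075 [300.61165524 161.8542377 ]
```

View pics/w5c.png

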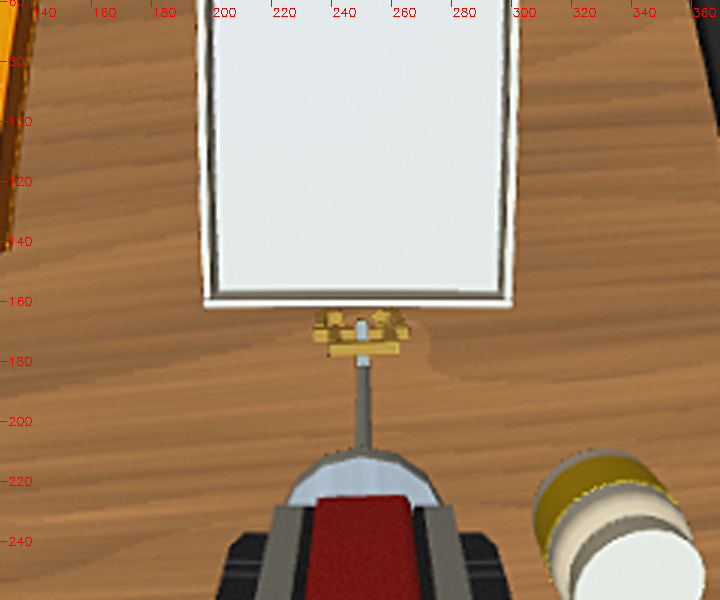

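The tray's +x rim corners at (198,162) and (300,162) match prediction, and the clip is still on the hook. Lowering.

```bash
python3 -m handwheel '{"translation":[[0,-0.1,0.8],[0,-0.2,2.3],[0,-0.2,4.3],[0,-0.2,6.5],[0,-0.2,8.7]],"rot":[[0,0,0],[0,0,0],[0,0,0],[0,0,0],[0,0,0]],"claw":[1,1,1,1,1]}' >/dev/null; python3 -m handwheel '{"translation":[[0,0,2],[0,0,3.7],[0,0,4.8],[0,0,5.6],[0,0,5.9]],"rot":[[0,0,0],[0,0,0],[0,0,0],[0,0,0],[0,0,0]],"claw":[1,1,1,1,1]}' >/dev/null; python3 -c "
from h import *
plan([*loc(TRAY,TY,.070,0),.1577],TY)"
```

```text
t 19.1 pos [ 0.5496 -0.2634  0.1612] open 0.0176 F [ 0.03  0.55 -1.41] tau [-0.089  0.018  0.002]
shift cm [-0.02 -0.09  0.35] rot deg [0.01 0.   0.12] q [ -3.2  25.3  32.9  99.  -15.6  60.2 119.5]
```

```bash
python3 -m handwheel '{"translation":[[0,0,0.15],[0,0,0.3],[0,0,0.35],[-0.2,0,0.35],[-0.4,0,0.35]],"rot":[[0,0,0],[0,0,0],[0,0,0],[0,0,0],[0,0,0]],"claw":[1,1,1,1,1]}' >/dev/null; python3 okx.py 8 && python3 -m handwheel '{"translation":[[-0.2,0,0],[-0.4,0,0],[-0.6,0,0],[-0.8,0,0],[-1,0,0]],"rot":[[0,0,0],[0,0,0],[0,0,0],[0,0,0],[0,0,0]],"claw":[1,1,1,1,1]}' >/dev/null;  python3 okx.py 8; python3 -c "
from h import *
plan([*loc(TRAY,TY,.101,0),.1577],TY)
c=r.get_calibration('wrist');im=r.grab_frame('wrist');cv2.imwrite('pics/w6.png',im)
crop(im,160,80,340,230,3.3,'pics/w6c.png',20)"
```

```text
xm -29.1 ym -284.4 z 0.1581 Fx -0.55 Fy 0.06 Fz 0.04
xm -19.6 ym -286.9 z 0.1579 Fx -0.3 Fy 0.74 Fz -1.72
t 20.35 pos [ 0.5636 -0.2647  0.1579] open 0.0176 F [-0.42  0.68 -1.72] tau [-0.027 -0.009 -0.024]
shift cm [-1.71 -0.09  0.02] rot deg [ 0.01 -0.    0.12] q [ -2.8  26.9  32.5  97.3 -16.2  60.6 119.4]
```

View pics/w6c.png

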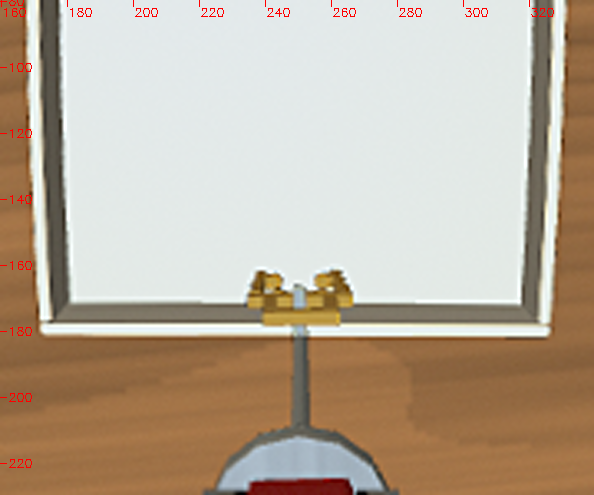

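The clip is inside against the wall with the blade just over the rim (rim at y≈180). Keep drawing out.

```bash
python3 -m handwheel '{"translation":[[-0.2,0,0],[-0.4,0,0],[-0.6,0,0],[-0.8,0,0],[-1,0,0]],"rot":[[0,0,0],[0,0,0],[0,0,0],[0,0,0],[0,0,0]],"claw":[1,1,1,1,1]}' >/dev/null;  python3 okx.py 8 && python3 -m handwheel '{"translation":[[-0.2,0,0],[-0.4,0,0],[-0.6,0,0],[-0.8,0,0],[-1,0,0]],"rot":[[0,0,0],[0,0,0],[0,0,0],[0,0,0],[0,0,0]],"claw":[1,1,1,1,1]}' >/dev/null;  python3 okx.py 8; python3 -c "
from h import *
c=r.get_calibration('wrist');im=r.grab_frame('wrist');cv2.imwrite('pics/w7.png',im)
crop(im,160,80,340,230,3.3,'pics/w7c.png',20)
plan([*STAND,.305],SY)"
```

```text
xm -10.0 ym -289.4 z 0.1579 Fx -0.22 Fy 0.49 Fz -0.84
xm -0.2 ym -292.0 z 0.158 Fx -0.13 Fy -0.24 Fz -0.82
t 21.7 pos [ 0.5839 -0.2667  0.158 ] open 0.0174 F [ 0.46  0.04 -1.29] tau [-0.043 -0.018 -0.016]
shift cm [ 18.4   49.14 -14.71] rot deg [-1.000e-02  3.000e-02 -2.029e+01] q [ -2.4  28.7  32.1  94.5 -16.9  61.6 119.1]
```

View pics/w7c.png

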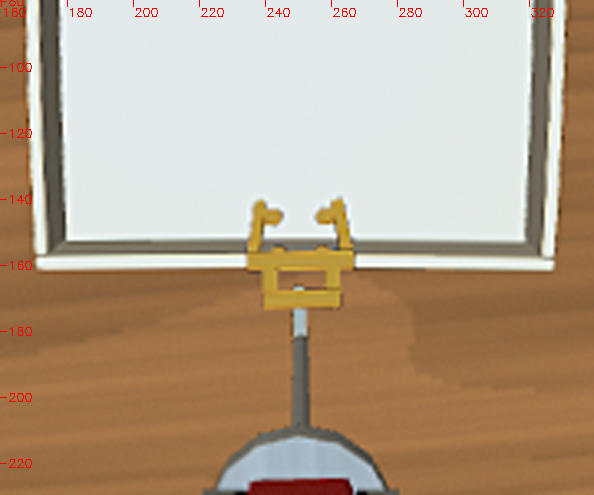

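The clip was tipped over the rim: its crossbar is on the wall top and its loop leans outward at (250,170). The hook was a little too high. I go back in and will let the clip stand on the floor with the hook slack before drawing out. I have used 11 views, so from here I check by colour numbers.

```bash
cat > brass.py <<'E'
from h import *
def brass(im):
    h=cv2.cvtColor(im,cv2.COLOR_BGR2HSV); k=((h[...,0]>18)&(h[...,0]<30)&(h[...,1]>130)&(h[...,2]>90)).astype(np.uint8)
    k[:, :190]=0;k[:,310:]=0;k[205:]=0;k[:90]=0
    rows=k.sum(1); i=np.nonzero(rows)[0]
    if len(i)==0: print('none');return
    c=np.nonzero(k.sum(0))[0]; print('brass rows',i[0],i[-1],'cols',c[0],c[-1],'n',k.sum(),'row counts',rows[i[0]:i[-1]+1].tolist())
if __name__=='__main__':
    import sys
    brass(cv2.imread(sys.argv[1]) if len(sys.argv)>1 else r.grab_frame('wrist'))
E
for i in 5 6 7; do python3 brass.py pics/w$i.png; done
python3 -m handwheel '{"translation":[[0.4,0,0],[0.8,0,0],[1.2,0,0],[1.6,0,0],[2,0,0]],"rot":[[0,0,0],[0,0,0],[0,0,0],[0,0,0],[0,0,0]],"claw":[1,1,1,1,1]}' >/dev/null;  python3 okx.py 8; python3 brass.py
```

```text
brass rows 163 178 cols 234 266 n 284 row counts [6, 15, 18, 17, 15, 12, 14, 26, 24, 24, 21, 17, 23, 23, 22, 7]
brass rows 163 178 cols 235 266 n 277 row counts [10, 14, 14, 16, 4, 14, 20, 27, 25, 23, 12, 23, 23, 23, 24, 5]
brass rows 141 172 cols 235 266 n 497 row counts [5, 5, 8, 14, 17, 17, 14, 6, 6, 7, 6, 6, 7, 8, 14, 32, 32, 32, 32, 32, 29, 9, 9, 10, 9, 8, 8, 23, 23, 23, 23, 23]
xm -20.0 ym -286.8 z 0.158 Fx 0.16 Fy -0.03 Fz -1.44
brass rows 162 169 cols 235 266 n 169 row counts [9, 6, 24, 32, 32, 31, 23, 12]
```

```bash
python3 -c "
from h import *
from brass import brass
im=r.grab_frame('wrist');cv2.imwrite('pics/w8.png',im);brass(im)
crop(im,160,80,340,230,4.3,'pics/w8c.png',20)"
```

```text
brass rows 161 169 cols 235 266 n 201 row counts [10, 10, 28, 25, 32, 32, 26, 22, 16]
```

View pics/w8c.png

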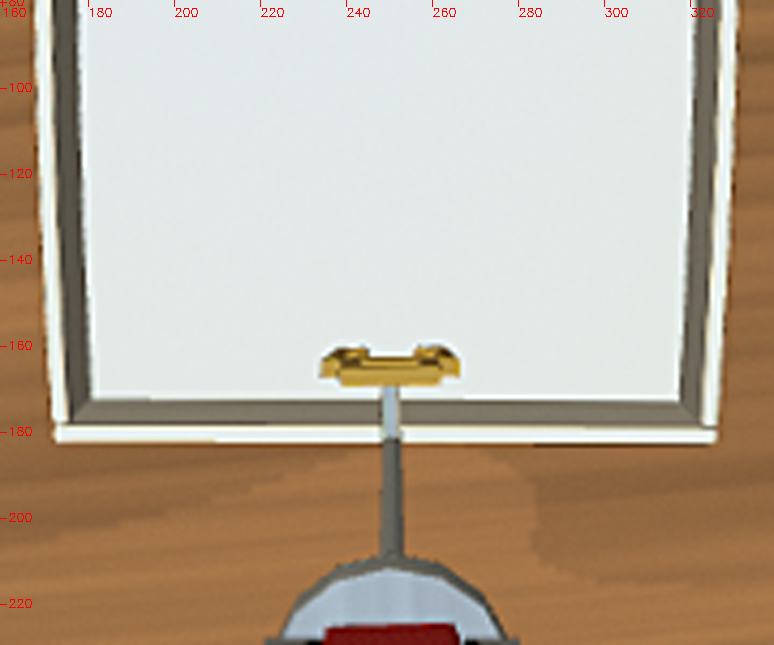

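The clip hangs near the hook's end, well inside the tray: its bar is at row 168 and the rim at row 180. I lower 4 mm so its legs take the floor, then draw out slowly.

```bash
python3 -m handwheel '{"translation":[[0,0,0.15],[0,0,0.3],[0,0,0.42],[0,0,0.42],[0,0,0.42]],"rot":[[0,0,0],[0,0,0],[0,0,0],[0,0,0],[0,0,0]],"claw":[1,1,1,1,1]}' >/dev/null;  python3 okx.py 8; python3 brass.py; python3 -m handwheel '{"translation":[[-0.15,0,0],[-0.3,0,0],[-0.45,0,0],[-0.6,0,0],[-0.8,0,0]],"rot":[[0,0,0],[0,0,0],[0,0,0],[0,0,0],[0,0,0]],"claw":[1,1,1,1,1]}' >/dev/null;  python3 okx.py 8; python3 brass.py
```

```text
xm -19.7 ym -286.9 z 0.1538 Fx -0.06 Fy -0.84 Fz -0.87
brass rows 162 169 cols 235 266 n 171 row counts [6, 10, 25, 32, 32, 31, 23, 12]
xm -11.9 ym -288.9 z 0.1537 Fx -0.14 Fy -0.22 Fz -1.02
brass rows 162 169 cols 235 266 n 193 row counts [10, 11, 29, 32, 32, 32, 24, 23]
```

```bash
python3 -m handwheel '{"translation":[[0,0,0.08],[0,0,0.15],[0,0,0.15]],"rot":[[0,0,0],[0,0,0],[0,0,0]],"claw":[1,1,1]}' >/dev/null;  python3 okx.py 8; python3 brass.py; python3 -m handwheel '{"translation":[[-0.1,0,0],[-0.2,0,0],[-0.3,0,0],[-0.4,0,0],[-0.4,0,0]],"rot":[[0,0,0],[0,0,0],[0,0,0],[0,0,0],[0,0,0]],"claw":[1,1,1,1,1]}' >/dev/null;  python3 okx.py 8; python3 brass.py
```

```text
xm -12.1 ym -288.8 z 0.1522 Fx -0.57 Fy -0.42 Fz -0.53
brass rows 123 159 cols 236 265 n 415 row counts [20, 21, 21, 21, 6, 6, 6, 6, 6, 6, 6, 6, 6, 7, 30, 30, 30, 27, 12, 8, 6, 6, 5, 5, 6, 6, 6, 6, 7, 7, 10, 15, 16, 14, 6, 6, 7]
xm -8.0 ym -289.9 z 0.1522 Fx 0.49 Fy 0.22 Fz -1.06
brass rows 119 155 cols 236 265 n 407 row counts [20, 21, 21, 21, 5, 6, 6, 6, 6, 6, 6, 6, 6, 19, 30, 30, 30, 13, 10, 8, 6, 5, 5, 5, 5, 6, 6, 7, 7, 7, 11, 16, 15, 11, 6, 6, 7]
```

The clip dropped off the hook and lies flat in the tray: loop at row 119, legs at row 155, and it no longer follows the hook. Now up and back to the stand.

```bash
python3 -m handwheel '{"translation":[[-0.5,0,-0.5],[-1,0,-2],[-1,0,-5],[-1,0,-8.5],[-1,0,-12]],"rot":[[0,0,0],[0,0,0],[0,0,0],[0,0,0],[0,0,0]],"claw":[1,1,1,1,1]}' >/dev/null; python3 -m handwheel '{"translation":[[0,0,-2.5],[0,0,-3.5],[0,0,-3.6],[0,0,-3.6]],"rot":[[0,0,0],[0,0,0],[0,0,0],[0,0,0]],"claw":[1,1,1,1]}'; python3 -c "
from h import *
plan([*STAND,.305],SY)
im=r.grab_frame('top');cv2.imwrite('pics/t2.png',im)
h=cv2.cvtColor(im,cv2.COLOR_BGR2HSV);k=(h[...,0]>15)&(h[...,0]<32)&(h[...,1]>90)&(h[...,2]>60)
p=[proj('top',[*loc(TRAY,TY,x,y),.02]) for x in(-.078,.078) for y in(-.068,.068)];p=np.array(p)
u0,v0=p.min(0).astype(int);u1,v1=p.max(0).astype(int)
i=np.argwhere(k[v0:v1,u0:u1])+[v0,u0];print(len(i),i.mean(0)); q=at('top',i.mean(0)[1],i.mean(0)[0],.006);a=np.radians(TY);d=q[:2]-TRAY;print('clip in tray',np.cos(a)*d[0]+np.sin(a)*d[1],-np.sin(a)*d[0]+np.cos(a)*d[1])"
```

```text
t: 26.0
eef_pos: [0.585, -0.2665, 0.3071]
tool_rot: [[-0.995, 0.096, -0.002], [0.096, 0.995, 0.001], [0.002, 0.001, -1.0]]
wrist_force: [-0.1, 0.5, -0.5]
opening: 0.0176
t 26.0 pos [ 0.585  -0.2665  0.3071] open 0.0176 F [-0.11  0.52 -0.53] tau [ 0.018 -0.01   0.01 ]
shift cm [18.53 49.1   0.28] rot deg [  0.06  -0.1  -20.3 ] q [ -4.   22.7  34.7  83.6 -13.   77.9 115.8]
94 [166.80851064 306.03191489]
clip in tray 0.03186346163110829 0.004957699379619448
```

```bash
python3 -m handwheel '{"translation":[[0.8,2.1,0.2],[2,5.5,0.2],[3.7,10,0.2],[5.4,14.5,0.2],[7.1,19,0.2]],"rot":[[0,0,-1],[0,0,-2.5],[0,0,-4.2],[0,0,-6],[0,0,-8]],"claw":[1,1,1,1,1]}' >/dev/null; python3 -c "
from h import *
plan([*STAND,.305],SY)"
```

```text
t 26.675 pos [ 0.5319 -0.0694  0.3053] open 0.0174 F [ 1.    0.69 -1.49] tau [ 0.077 -0.007  0.016]
shift cm [ 7.03 31.29  0.05] rot deg [  0.02  -0.09 -12.24] q [-23.2   9.2  29.9  98.1  -4.7  74.  100.2]
```

```bash
python3 -m handwheel '{"translation":[[1,4.5,0],[2.1,9,0],[3.2,14,0],[4.2,19,0],[5.3,23.5,0]],"rot":[[0,0,-2],[0,0,-4],[0,0,-6.5],[0,0,-9],[0,0,-11.5]],"claw":[1,1,1,1,1]}' >/dev/null; python3 -c "
from h import *
plan([*STAND,.305],SY)"
```

```text
t 27.3 pos [0.4687 0.1632 0.3055] open 0.0174 F [ 0.14 -0.16 -0.88] tau [ 0.049 -0.015  0.004]
shift cm [0.16 7.97 0.05] rot deg [-0.   -0.07 -0.68] q [-40.5   4.   17.4 102.7  -1.2  73.6  81.3]
```

```bash
python3 -m handwheel '{"translation":[[0.05,3,0],[0.1,5.5,0],[0.15,7.5,0],[0.15,7.95,0],[0.15,7.95,0]],"rot":[[0,0,-0.3],[0,0,-0.6],[0,0,-0.7],[0,0,-0.7],[0,0,-0.7]],"claw":[1,1,1,1,1]}' >/dev/null; python3 -m handwheel '{"translation":[[0,0,0],[0,0,0]],"rot":[[0,0,0],[0,0,0]],"claw":[1,1]}' >/dev/null;python3 -c "
from h import *
plan([.4485,.2403,.1515],SY)
im=r.grab_frame('wrist');cv2.imwrite('pics/w9.png',im);cr=im[150:190,225:275]
g=cv2.cvtColor(im,cv2.COLOR_BGR2HSV)
for v in(140,146,152,158,164,168,174,180):print(v,g[v,236:266,2].tolist())"
```

```text
t 28.175 pos [0.4495 0.2374 0.3064] open 0.0173 F [ 0.22  0.29 -0.28] tau [-0.049  0.02   0.049]
shift cm [ 0.02  0.3  15.49] rot deg [-0.    0.01 -0.2 ] q [-45.3   5.2  13.6 101.2  -1.3  73.7  73.3]
140 [242, 242, 242, 242, 241, 242, 242, 242, 242, 242, 242, 242, 242, 242, 242, 242, 242, 242, 242, 242, 242, 242, 242, 242, 241, 242, 242, 241, 242, 241]
146 [239, 239, 239, 239, 239, 239, 239, 239, 239, 239, 239, 240, 240, 239, 239, 239, 239, 240, 239, 239, 239, 239, 239, 239, 239, 239, 238, 239, 239, 238]
152 [241, 241, 241, 241, 241, 241, 241, 246, 241, 131, 98, 106, 108, 108, 109, 107, 107, 106, 108, 106, 107, 107, 109, 107, 104, 81, 246, 246, 242, 240]
158 [242, 242, 242, 242, 242, 242, 243, 247, 240, 156, 101, 100, 102, 104, 105, 104, 104, 106, 103, 105, 105, 104, 103, 104, 102, 81, 248, 249, 244, 242]
164 [242, 241, 241, 241, 242, 241, 242, 246, 241, 153, 100, 102, 106, 107, 106, 107, 107, 106, 108, 106, 107, 106, 105, 107, 99, 131, 245, 247, 243, 242]
168 [241, 241, 241, 242, 242, 241, 242, 246, 246, 156, 100, 97, 157, 232, 242, 237, 148, 103, 104, 107, 107, 105, 107, 106, 97, 132, 244, 247, 243, 242]
174 [241, 241, 241, 241, 241, 241, 241, 245, 247, 156, 123, 124, 142, 215, 232, 226, 229, 145, 128, 132, 131, 133, 132, 131, 126, 148, 241, 246, 242, 242]
180 [240, 240, 240, 240, 240, 240, 240, 240, 240, 240, 241, 244, 219, 216, 228, 229, 204, 245, 243, 240, 240, 240, 240, 240, 240, 240, 240, 240, 241, 241]
```

The slot spans columns 245–261 and the hook is at column 250. That matches the computed +3 mm y correction.

```bash
python3 -m handwheel '{"translation":[[0,0.2,1],[0,0.25,2.5],[0,0.25,4],[0,0.25,4],[0,0.25,4]],"rot":[[0,0,-0.2],[0,0,-0.2],[0,0,-0.2],[0,0,-0.2],[0,0,-0.2]],"claw":[1,1,1,1,1]}' >/dev/null;python3 -c "
from h import *
plan([.4485,.2403,.1515],SY)"
```

```text
t 28.85 pos [0.4486 0.2408 0.2663] open 0.0176 F [ 0.22 -0.81 -1.55] tau [-0.009 -0.01   0.038]
shift cm [ 0.03 -0.04 11.48] rot deg [0.   0.01 0.09] q [-45.3   6.8  13.4 104.5  -1.7  68.8  73.6]
```

```bash
python3 -m handwheel '{"translation":[[0,0,1.2],[0,0,2.4],[0,0,3.6],[0,0,4.8],[0,0,6]],"rot":[[0,0,0],[0,0,0],[0,0,0],[0,0,0],[0,0,0]],"claw":[1,1,1,1,1]}' >/dev/null; python3 okx.py 6 && python3 -m handwheel '{"translation":[[0,0,1.2],[0,0,2.4],[0,0,3.6],[0,0,4.5],[0,0,4.9]],"rot":[[0,0,0],[0,0,0],[0,0,0],[0,0,0],[0,0,0]],"claw":[1,1,1,1,1]}' >/dev/null; python3 okx.py 6; python3 -c "
from h import *
plan([.4485,.2403,.1515],SY)"
```

```text
xm -52.9 ym 230.4 z 0.2053 Fx 0.54 Fy 0.39 Fz -0.55
xm -53.1 ym 230.4 z 0.1566 Fx 0.24 Fy 0.22 Fz -1.33
t 30.1 pos [0.4483 0.2406 0.1566] open 0.0174 F [ 0.2   0.25 -1.33] tau [ 0.019 -0.029  0.022]
shift cm [-0.01 -0.04  0.51] rot deg [-0.01 -0.04  0.09] q [-44.4  13.   13.1 112.3  -3.5  55.1  75.3]
```

```bash
python3 -m handwheel '{"translation":[[0,0,0.15],[0,0,0.3],[0,0,0.4],[0,0,0.4]],"rot":[[0,0,0],[0,0,0],[0,0,0],[0,0,0]],"claw":[1,1,1,1]}' >/dev/null; python3 okx.py 3 && python3 -m handwheel '{"translation":[[0,0,0.1],[0,0,0.1]],"rot":[[0,0,0],[0,0,0]],"claw":[1,1]}' >/dev/null; python3 okx.py 3 && python3 -m handwheel '{"translation":[[0,0,0.1],[0,0,0.1]],"rot":[[0,0,0],[0,0,0]],"claw":[1,1]}' >/dev/null; python3 okx.py 3 && python3 -m handwheel '{"translation":[[0,0,0.1],[0,0,0.1]],"rot":[[0,0,0],[0,0,0]],"claw":[1,1]}' >/dev/null; python3 okx.py 3
```

```text
xm -52.8 ym 230.5 z 0.1534 Fx -1.0 Fy 0.19 Fz -0.67
xm -52.9 ym 230.5 z 0.1523 Fx 0.09 Fy 0.1 Fz -1.13
xm -52.7 ym 230.6 z 0.1515 Fx -0.9 Fy 0.26 Fz 1.03
xm -52.7 ym 230.6 z 0.1515 Fx -2.49 Fy -0.94 Fz 8.32
```

Collar contact came at 0.1515 as expected. Release and rise.

```bash
python3 -m handwheel '{"translation":[[0,0,-0.1],[0,0,-0.1],[0,0,-0.1],[0,0,-0.1],[0,0,-0.1]],"rot":[[0,0,0],[0,0,0],[0,0,0],[0,0,0],[0,0,0]],"claw":[1.9,2.3,3,4,5]}' >/dev/null; python3 okx.py 3; python3 -m handwheel '{"translation":[[0,0,0],[0,0,-1],[0,0,-3.5],[0,0,-7],[0,0,-10]],"rot":[[0,0,0],[0,0,0],[0,0,0],[0,0,0],[0,0,0]],"claw":[6,6,6,6,6]}' >/dev/null; python3 -m handwheel '{"translation":[[0,0,-1],[0,0,-1],[0,0,-1],[0,0,-1]],"rot":[[0,0,0],[0,0,0],[0,0,0],[0,0,0]],"claw":[6,6,6,6]}'; python3 - <<'E'
from h import *
c=r.get_calibration('wrist');im=r.grab_frame('wrist');h=cv2.cvtColor(im,cv2.COLOR_BGR2HSV)
k=(((h[...,0]<8)|(h[...,0]>172))&(h[...,1]>150)).astype(np.uint8)
kb=k*(h[...,2]>180)
k[:, :200]=0;k[:,300:]=0;kb[:,:200]=0;kb[:,300:]=0
for q in(k,kb):
    i=np.argwhere(q);print(len(i),i.min(0),i.max(0),i.mean(0))
print('expect top corners',[np.round(proj('wrist',[*loc(STAND,SY,x,y),.188],c),1) for x in(-.009,.009) for y in(-.009,.009)], 'bottom',[np.round(proj('wrist',[*loc(STAND,SY,-.009,y),.142],c),1) for y in(-.009,.009)])
# changes at bystanders and clip in top view
t0=cv2.imread('pics/top0.png');t=r.grab_frame('top');d=cv2.absdiff(t0,t).max(2)
for n,(a,b,e,f) in {'redcap':(165,88,192,120),'amber':(218,80,246,116),'jar':(258,90,290,126)}.items(): print(n,(d[b:f,a:e]>40).sum())
cv2.imwrite('pics/t3.png',t)
h=cv2.cvtColor(t,cv2.COLOR_BGR2HSV);g=(h[...,0]>15)&(h[...,0]<32)&(h[...,1]>90)&(h[...,2]>60)
i=np.argwhere(g[150:200,286:330])+[150,286];print('clip px',len(i),i.min(0),i.max(0),at('top',*i.mean(0)[::-1],.006))
s=r.grab_frame('scene');print(proj('scene',[*loc(TRAY,TY,.032,.005),.006]));h=cv2.cvtColor(s,cv2.COLOR_BGR2HSV);g=(h[...,0]>15)&(h[...,0]<32)&(h[...,1]>90)&(h[...,2]>60)
i=np.argwhere(g[165:215,185:250])+[165,185];print('scene clip',len(i),np.median(i,0),at('scene',*np.median(i,0)[::-1],.006))
E
```

```text
xm -52.9 ym 230.5 z 0.1512 Fx 0.09 Fy 0.67 Fz -0.05
t: 33.1
eef_pos: [0.4479, 0.2404, 0.2601]
tool_rot: [[-0.966, -0.257, -0.002], [-0.257, 0.966, -0.001], [0.002, -0.001, -1.0]]
wrist_force: [0.2, -0.9, -0.0]
opening: 0.06
762 [176 240] [211 262] [194.06824147 251.10367454]
465 [190 240] [211 262] [200.83655914 251.09247312]
expect top corners [array([238.3, 188.4]), array([262.1, 188.5]), array([238.6, 210.6]), array([261.8, 210.6])] bottom [array([240.3, 173.1]), array([260.3, 173.2])]
redcap 0
amber 0
jar 0
clip px 82 [150 286] [199 329] [ 0.53376117 -0.26924523  0.006     ]
[207.49567424 198.12301757]
scene clip 3 [203. 200.] [ 0.5368959  -0.25503243  0.006     ]
```

The pick stands in place within about 1 px and the bystanders are unchanged. One cleaner check of the clip in the tray by image difference.

```bash
python3 - <<'E'
from h import *
for n,f0 in(('top','top0'),('scene','scene0')):
    a=cv2.imread(f'pics/{f0}.png');b=r.grab_frame(n);d=cv2.absdiff(a,b).max(2)>35
    m_=np.zeros(d.shape,np.uint8);p=np.array([proj(n,[*loc(TRAY,TY,x,y),.03]) for x,y in((-.1,-.09),(.1,-.09),(.1,.09),(-.1,.09))]);cv2.fillPoly(m_,[p.astype(np.int32)],1)
    i=np.argwhere(d&(m_>0));print(n,len(i),i.min(0),i.max(0))
    q=at(n,*i.mean(0)[::-1],.006);w=np.radians(TY);e=q[:2]-TRAY;print('tray xy',np.cos(w)*e[0]+np.sin(w)*e[1],-np.sin(w)*e[0]+np.cos(w)*e[1])
s=r.sense();print(s['t'],s['wrist_force'],s['opening'])
E
```

```text
top 65 [154 303] [165 312]
tray xy 0.056938554709711674 0.00142437655207196
scene 64 [197 191] [207 205]
tray xy 0.056788726895341875 0.0007034740450118648
33.35 [-0.11987821 -0.73968407 -0.03566912] 0.060140082396492316
```

Both cameras put the clip lying at tray (57, 1) mm, so I hand in.

```bash
python3 -c "
from cell import r
print(r.sign_off())"
```

```text
the job is handed in; nothing more can be done
None
```

The clip is off the axle and lying in the small white tray. The pick is back upright in its stand, and I handed the job in at about 33 s; sign-off reports no verdict.

**What I did:**
- **Blade length:** I touched the hook down on the housing top. The blade sticks out about 106 mm below the collar, with contact at about 5 N.
- **Prying:** I put the hook through the loop without contact force and pulled the clip up with about 11 N at most in the readings.
- **Setting down:** I carried the clip hanging to the tray and slipped it off over the +x wall.

**Last checks:**
- **Clip:** both fixed cameras agree on it lying at about (57, 1) mm in the tray frame.
- **Pick:** its handle is within about 1 px (about 1 mm) of its place and looks upright. The gripper was open and 10 cm above it.
- **Bottles and jar:** no change in the top picture.

**What went wrong or disagreed:**
- The first attempt to draw the hook out tipped the clip onto the tray wall. I moved back in, lowered about 6 mm and it came off lying flat inside.
- Two earlier colour-based readings of the clip's position were off because wood pixels got in. I replaced them with the image-difference check above.

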